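# Load a centrifuge rotor in balance and put its lid on

## Task

Load the centrifuge rotor in balance with the four vials that stand near the front edge of the worktop: stand the white-capped vial in the pocket marked with the white dot, the pale amber vial with a black cap in the pocket straight across from it, and the two dark amber vials across from each other in the other two pockets, every vial upright and down on its pocket's floor. Then, with all four vials in, set the blue lid over them so that it sits level on the rotor's ledge, and let go. Keep the vials upright all the time and leave the tape roll, the beaker and the pinch clamp where they are.

Things in the scene. Friction and masses are not known exactly. Their poses are not given: they have to be found in the camera images.
- rotor: dark grey rotor, fixed, 135 mm wide; origin: axis, worktop height. 4 upright pockets 40 mm from the axis at +x, +y, -x, -y; the +x one has a white 9 mm dot on its hub side, a white bar outside. Pocket: 33 mm wide, mouth 37 mm in the deck at z 46 mm, flat floor at z 14 mm (seated vial: origin z 14, stands 28 mm out). Hub 3.5 mm high. Lid ledge at z 36 mm, radius 60 to 67 mm round the deck
- lid: blue rotor lid, a flat-topped dome standing on its open rim: 135 mm diameter, 46 mm high, plus a black knob, 29 mm diameter, 24 mm high, upright on its middle (z 46 to 70 mm). Inside 127 mm wide, 42 mm deep; about 200 g. It passes loosely over the 120 mm wide rotor deck, rim onto the ledge (origin then at z 36 mm). Origin: axis, lower rim; z up; yaw means nothing
- vial0: screw-cap sample vial, dark amber with a black cap (looks like vial2; the two may change places); round, 28 mm diameter, 60 mm tall, the cap 24 mm diameter over the top 13 mm, about 22 g. Stands upright on the worktop at the start. Origin: centre of its underside; z up along its axis; its yaw means nothing
- vial1: screw-cap sample vial, pale amber with a black cap; round, 28 mm diameter, 60 mm tall, the cap 24 mm diameter over the top 13 mm, about 22 g. Stands upright on the worktop at the start. Origin: centre of its underside; z up along its axis; its yaw means nothing
- vial2: screw-cap sample vial, dark amber with a black cap (looks like vial0; the two may change places); round, 28 mm diameter, 60 mm tall, the cap 24 mm diameter over the top 13 mm, about 22 g. Stands upright on the worktop at the start. Origin: centre of its underside; z up along its axis; its yaw means nothing
- vial3: screw-cap sample vial, pale amber with a white cap; round, 28 mm diameter, 60 mm tall, the cap 24 mm diameter over the top 13 mm, about 22 g. Stands upright on the worktop at the start. Origin: centre of its underside; z up along its axis; its yaw means nothing
- tape_roll: roll of yellow tape lying flat, 82 mm diameter, 19 mm high. Origin: centre of its underside. A bystander, to be left where it is.
- beaker: clear empty plastic beaker, 72 mm diameter, 88 mm tall. Origin: centre of its underside. A bystander, to be left where it is. Over it hangs the grey control cabinet, solid: underside 0.50 m above the worktop, front 0.61 m ahead of the robot's axis (its red switch 0.57 m, at y -0.27), left side at y -0.13 m
- pinch0: red and blue tube pinch clamp lying on the worktop, 13 x 50 x 21 mm. Origin: centre of its underside; long along its y axis. A bystander, to be left where it is.
Mind the look-alikes: they are no part of the job. What is shaped like the vial0 but green is not meant.

How it is judged:
On the way:
1. all four vials stand in their pockets, with the lid still off the rotor (z of vial0 in the frame of rotor between 0.009 and 0.019 m and angle between each of vial0, vial1, vial2, vial3's own z axis and vertical below 0.15 rad and z of vial1 in the frame of rotor between 0.009 and 0.019 m and z of vial2 in the frame of rotor between 0.009 and 0.019 m and z of vial3 in the frame of rotor between 0.009 and 0.019 m and x of vial3 in the frame of rotor between 0.031 and 0.049 m and y of vial3 in the frame of rotor between -0.009 and 0.009 m and x of vial1 in the frame of rotor between -0.049 and -0.031 m and y of vial1 in the frame of rotor between -0.009 and 0.009 m and ((x of vial0 in the frame of rotor between -0.009 and 0.009 m and y of vial0 in the frame of rotor between 0.031 and 0.049 m and x of vial2 in the frame of rotor between -0.009 and 0.009 m and y of vial2 in the frame of rotor between -0.049 and -0.031 m) or (x of vial0 in the frame of rotor between -0.009 and 0.009 m and y of vial0 in the frame of rotor between -0.049 and -0.031 m and x of vial2 in the frame of rotor between -0.009 and 0.009 m and y of vial2 in the frame of rotor between 0.031 and 0.049 m)) and horizontal distance between lid and rotor above 0.1 m), for 0.2 s.
At the end, for the whole second after the job is handed in: White-capped vial in the dotted pocket, pale one across, a dark one in each other pocket: within 9 mm of the pocket centre, 5 mm of its floor, 0.15 rad of upright. Lid within 8 mm of the rotor axis, rim 33-40 mm up, level within 0.06 rad. All at rest (z of vial0 in the frame of rotor between 0.009 and 0.019 m and angle between each of vial0, vial1, vial2, vial3's own z axis and vertical below 0.15 rad and z of vial1 in the frame of rotor between 0.009 and 0.019 m and z of vial2 in the frame of rotor between 0.009 and 0.019 m and z of vial3 in the frame of rotor between 0.009 and 0.019 m and x of vial3 in the frame of rotor between 0.031 and 0.049 m and y of vial3 in the frame of rotor between -0.009 and 0.009 m and x of vial1 in the frame of rotor between -0.049 and -0.031 m and y of vial1 in the frame of rotor between -0.009 and 0.009 m and ((x of vial0 in the frame of rotor between -0.009 and 0.009 m and y of vial0 in the frame of rotor between 0.031 and 0.049 m and x of vial2 in the frame of rotor between -0.009 and 0.009 m and y of vial2 in the frame of rotor between -0.049 and -0.031 m) or (x of vial0 in the frame of rotor between -0.009 and 0.009 m and y of vial0 in the frame of rotor between -0.049 and -0.031 m and x of vial2 in the frame of rotor between -0.009 and 0.009 m and y of vial2 in the frame of rotor between 0.031 and 0.049 m)) and z of lid in the frame of rotor between 0.033 and 0.04 m and horizontal distance between lid and rotor below 0.008 m and angle between lid's own z axis and vertical below 0.06 rad and linear speed of each of vial0, vial1, vial2, vial3, lid below 0.02 m/s); the robot touches nothing.
It fails at once if a vial leans over by more than 0.6 rad (angle between any of vial0, vial1, vial2, vial3's own z axis and vertical above 0.6 rad).
It fails at once if the tape roll, the beaker or the pinch clamp is moved by more than 25 mm (distance of any of tape_roll, beaker, pinch0 from where it was at the start of the episode above 0.025 m).
It also fails if it takes over 96 s, if anything falls off the work surface, if the arm or the gripper's body presses on something with over 40 N, if the wrist force passes 120 N, or if a joint passes its speed limit or range.

## Robot

A 6-joint arm with a two-finger parallel gripper is mounted at the origin on a cart in front of the work surface, level with it; the furniture and walls round the work are solid. World frame = base frame: x ahead of the robot, y to its left, z up, the work surface at z = 0. Lengths are in m, angles in rad, forces in N, time in s.
With the tool pointing down it reaches from about 0.375 to 0.925 m from the base axis. Payload 5.7 kg.
Tool frame: the origin (TCP) lies between the finger pads; the fingertips stand 11 mm ahead of it and the grasp point (between the pads) lies 8 mm behind it; z points along the fingers, y is the line along which they close (so a half turn about z gives the same grasp; the last joint's range is limited). The gripper opens to 88 mm and grips with 3 to 60 N. Pads are 20 mm wide; open, the fingers measure 115 mm over their backs; the gripper's body (75 mm by 178 mm) begins 61 mm behind the grasp point.
Start: joints at [1.094, 0.359, 1.51, -0, 1.272, -0.115], TCP at [0.212, 0.561, 0.234] pointing down, gripper open.
Joint ranges: [-2.97, 2.97], [-1.01, 2.36], [0.21, 2.38], [-0.96, 4.11], [0.2, 2.71], [-2.98, 2.98]. Speed limits (rad/s): [2.39, 2.39, 3.14, 3.14, 3.14, 3.14].

## Interface

Orientations are given as a unit quaternion [w, x, y, z].
In Python, from rig import arm gives the robot as it stands.
- The arm moves only by the shell command python3 -m creep 'ROWS' [OPENING] [FORCE]. ROWS is a JSON object of lists of equal length, an entry for each row: "translation": the shift along the world's x, y, z in cm, a list of three; "roll": the turn about the world's z in units of 6 degrees (1.0 is 6 degrees). In form: {"translation": [[tx, ty, tz], ...], "roll": [roll, ...]}. A call has 1 to 20 rows; each row shifts and turns the commanded pose from where the row before left it; what a row does not reach is not made up. A row lasts 1/12 s, in which the tool goes at most 41.7 mm and 7.16 degrees, less where a joint would pass 70% of its speed; a pose out of reach is approached as far as the arm can. A call with a gripper value outside its range is refused whole. OPENING is the finger opening in cm, from 0 to 8.78, set as the call begins (- or left out, the last holds). The fingers move at their own pace and stop on an object; FORCE is the grip in N (left out, the last holds). Time passes only in rows, so rows that do not move let the fingers close. It gives the time, the measured TCP pose, the force, the opening and the grip force at its end, in the units of the state.
- arm.state(): the state, without advancing time (a new reading comes with each control period).
- arm.camera(name): name is "scene" or "side" or "wrist"; returns the picture (400x640x3 uint8, red, green, blue); there is no depth.
- arm.get_calibration(name): a dict with "fx", "fy", "cx", "cy" (pixels), "D" ([k1, k2, p1, p2, k3] as OpenCV has them; the pictures are not rectified), "pose" (4x4, takes a point from camera to world coordinates). Camera axes: x right, y down, z forward; pixel columns grow to the right and rows downward; lengths in m; the calibration is good to about 2 mm. A picture is of the moment at which its call begins: read the wrist's pose just before it. get_calibration takes no time and is no camera call; for the wrist camera it gives the pose at the moment of the call.
- arm.finish_job(): hands the job in; it is judged then, once.
Trained networks look in the newest picture that a camera, given by its name, has taken for a name from the list of things; names that differ only in an ending like _2 or _b are one class to them, and where a whole thing is asked for, a point or a joint stands for the part that bears it (a point fixed in the world has none). Each returns a list of dicts, best first, with "conf" (0 to 1); they miss things now and then, are a little off and sometimes report something else, mostly with a low value. They report only what shows in the picture. A call takes as long as a camera call. They do not tell look-alikes from the thing itself.
- arm.find_in(camera, thing): "box" ([left, top, right, bottom] in pixels, round what is visible of it).
The state is a dict: "time": time; "joints": joint angles; "joint_velocities": joint speeds; "effort": joint torques, N m; "ee_pos": TCP position; "orientation": TCP orientation; "wrist_force": force on the tool from outside, world axes, zero at the start; "torque": the same for the moment, N m; "gripper_width": finger opening in m; "gripper_force": force on a finger pad.
Only numpy, scipy, OpenCV 4.12 (cv2) and the standard library are available. Lean on these libraries where they do the work, as an engineer would, in place of code of your own. Each camera call takes 0.05 s, during which the arm holds its last target. There are 200 camera calls.

## Working session

There is one attempt and no reset: what is moved stays moved. The work goes in short steps, Python scripts to look and compute and a shell command to move; the robot and the scene stay as the last step left them, time stands still between calls to the robot, and variables do not carry over. Pictures are saved under pics/ and viewed, at most 14 in all, crops included, and the job is handed in when it is done.

```bash
mkdir -p pics; ls; python3 - <<'E'
from rig import arm
import cv2
for c in ["scene","side"]:
    im=arm.camera(c); cv2.imwrite(f"pics/{c}0.png",im[:,:,::-1])
    k=arm.get_calibration(c); print(c,{a:(v if a!='pose' else [[round(x,3) for x in r] for r in v]) for a,v in k.items()})
    for t in ["rotor","lid","vial0","vial1","vial3","tape_roll","beaker","pinch0"]:
        print(t,[([round(x) for x in d["box"]],round(d["conf"],2)) for d in arm.find_in(c,t)])
print(arm.state())
E
```

```text
pics
scene {'fx': 409.92410565313327, 'fy': 409.92410565313327, 'cx': 320.8316503184152, 'cy': 201.733051240148, 'D': array([-0.08664322,  0.        ,  0.        ,  0.        ,  0.        ]), 'pose': [[np.float64(0.681), np.float64(-0.535), np.float64(0.5), np.float64(0.171)], [np.float64(-0.732), np.float64(-0.495), np.float64(0.468), np.float64(-0.505)], [np.float64(-0.003), np.float64(-0.685), np.float64(-0.729), np.float64(0.662)], [np.float64(0.0), np.float64(0.0), np.float64(0.0), np.float64(1.0)]]}
rotor [([263, 215, 332, 272], 0.6)]
lid [([327, 261, 404, 332], 0.86)]
vial0 [([235, 206, 248, 234], 0.82), ([217, 195, 234, 221], 0.78), ([200, 183, 217, 211], 0.73), ([344, 156, 358, 183], 0.59), ([249, 187, 262, 211], 0.51)]
vial1 [([235, 206, 248, 234], 0.82), ([217, 195, 234, 221], 0.78), ([200, 183, 217, 211], 0.73), ([344, 156, 358, 183], 0.59), ([249, 187, 262, 211], 0.51)]
vial3 [([235, 206, 248, 234], 0.82), ([217, 195, 234, 221], 0.78), ([200, 183, 217, 211], 0.73), ([344, 156, 358, 183], 0.59), ([249, 187, 262, 211], 0.51)]
tape_roll [([370, 197, 412, 232], 0.82)]
beaker
[... 1205 characters left out ...]
.9, 'joints': array([ 1.09387555e+00,  3.58774161e-01,  1.51043375e+00,  8.73176512e-07,
        1.27252155e+00, -1.15115836e-01]), 'joint_velocities': array([-0.00015839,  0.00037109, -0.00196288, -0.00038546,  0.00081976,
       -0.00066167]), 'effort': array([-1.09547425e-03, -5.15323842e+01, -2.71120727e+01,  6.73719984e-02,
        2.45852309e-02, -1.41377666e-05]), 'ee_pos': array([0.21236683, 0.56109809, 0.2336253 ]), 'orientation': array([-2.03536105e-05,  1.79917516e-01,  9.83681698e-01, -6.53072500e-05]), 'wrist_force': array([ 0.34076589, -0.25168292, -0.11517241]), 'torque': array([-0.02198721, -0.04052046, -0.0040172 ]), 'gripper_force': 0.0, 'gripper_width': 0.0879284195592053}
```

```bash
python3 - <<'E'
import cv2
a=cv2.imread("pics/scene0.png")[130:350,170:470]; cv2.imwrite("pics/sceneC.png",cv2.resize(a,(800,587),interpolation=cv2.INTER_CUBIC))
a=cv2.imread("pics/side0.png")[120:310,260:460]; cv2.imwrite("pics/sideC.png",cv2.resize(a,(632,600),interpolation=cv2.INTER_CUBIC))
E
```

```text
(no output)
```

View pics/sceneC.png

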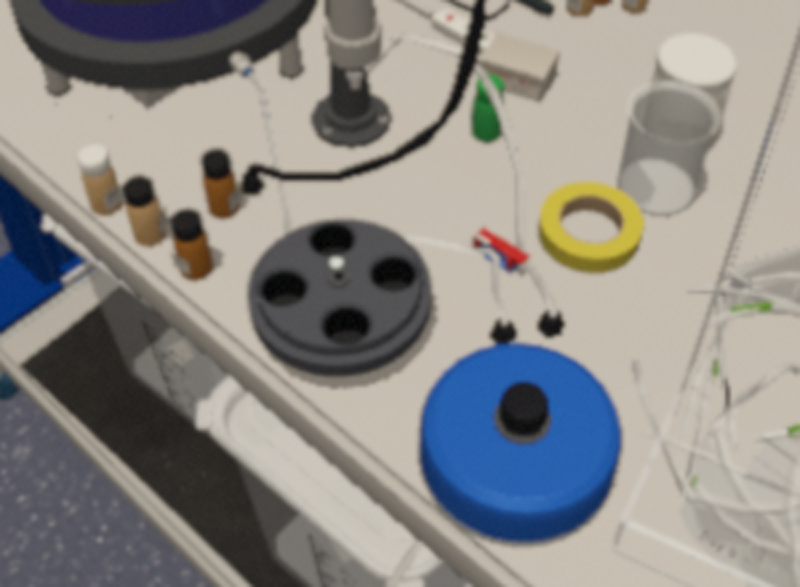

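View pics/sideC.png

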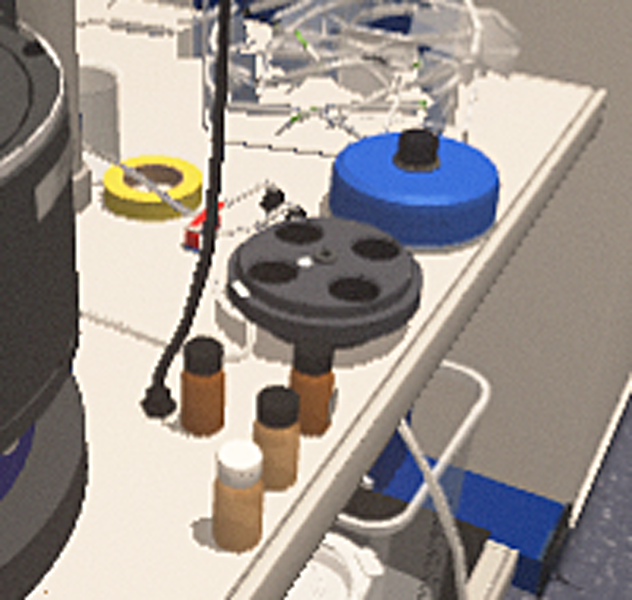

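Scene shows: white-capped vial (crop 97,180 → px 206,197), pale black-capped (145,210 → 224,209), dark amber (190,245 → 241,222) and (218,183 → 252,199). Look-alikes: the green vial (487,107 → 353,170) and brown bottles at the top edge (600,0). The white dot is at scene px 296,229, and the side view shows the bar at crop 240,288, outside the left pocket. The lid is the blue dome.

```bash
cat > h.py <<'E'
from rig import arm
import numpy as np, cv2
def onplane(k,px,z):
    K=np.array([[k["fx"],0,k["cx"]],[0,k["fy"],k["cy"]],[0,0,1]]); P=np.array(k["pose"])
    u=cv2.undistortPoints(np.array(px,float).reshape(-1,1,2),K,np.array(k["D"]))[:,0]
    d=np.c_[u,np.ones(len(u))]@P[:3,:3].T; o=P[:3,3]
    return o+d*((z-o[2])/d[:,2])[:,None]
E
python3 - <<'E'
from h import *
s=arm.get_calibration("scene"); d=arm.get_calibration("side")
S=lambda x,y:(x*.375+170,y*.375+130); D=lambda x,y:(x/3.16+260,y/3.16+120)
for n,a,b,z in [("white",S(93,155),D(240,452),.06),("pale",S(139,187),D(277,398),.06),("darkA",S(188,221),D(315,350),.06),("darkB",S(216,160),D(204,349),.06),
 ("green",S(489,83),None,.06),("hub",S(339,270),D(325,253),.0495),("dot",S(336,263),D(304,261),.0495),("pk_top",S(331,238),D(273,272),.046),("pk_right",S(392,273),D(300,232),.046),("pk_bot",S(346,325),D(376,248),.046),("pk_left",S(284,288),D(354,289),.046),
 ("lidknob",S(524,395),D(418,138),.07),("plug",S(255,180),D(158,402),.01),("column",S(351,125),None,0),("standfoot",S(55,88),None,0),("standfoot2",S(290,70),None,0),("clamp",S(500,248),D(200,225),.01),("tape",S(590,225),D(152,185),.019),("beaker",S(655,185),None,0.0)]:
    print(n,onplane(s,[a],z)[0,:2].round(3), onplane(d,[b],z)[0,:2].round(3) if b else "")
E
```

```text
white [0.447 0.086] [0.444 0.088]
pale [0.451 0.032] [0.448 0.038]
darkA [ 0.454 -0.023] [ 0.449 -0.014]
darkB [0.51  0.011] [0.506 0.018]
green [ 0.724 -0.087] 
hub [ 0.503 -0.132] [ 0.496 -0.134]
dot [ 0.506 -0.125] [ 0.504 -0.117]
pk_top [ 0.523 -0.103] [ 0.518 -0.099]
pk_right [ 0.529 -0.159] [ 0.526 -0.157]
pk_bot [ 0.474 -0.168] [ 0.471 -0.163]
pk_left [ 0.467 -0.112] [ 0.463 -0.107]
lidknob [ 0.5   -0.303] [ 0.493 -0.296]
plug [0.545 0.012] [0.537 0.02 ]
column [0.653 0.008] 
standfoot [0.503 0.244] 
standfoot2 [0.667 0.102] 
clamp [ 0.626 -0.184] [ 0.623 -0.184]
tape [ 0.686 -0.225] [ 0.682 -0.208]
beaker [ 0.774 -0.231]
```

View pics/scene0.png

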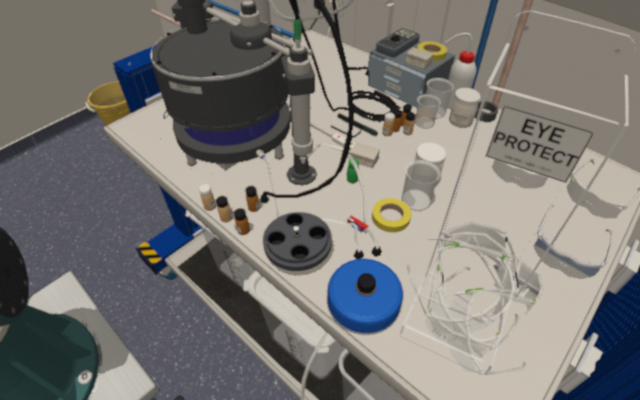

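View pics/side0.png

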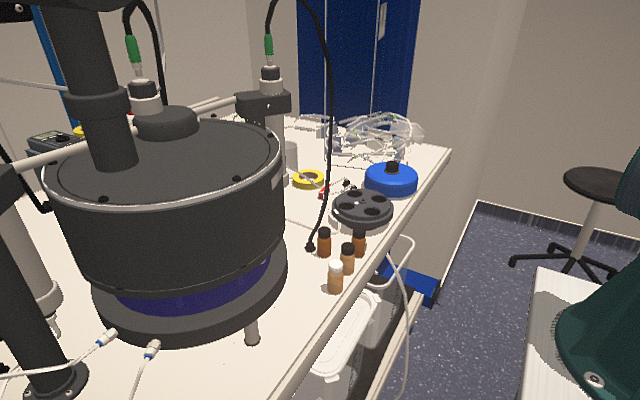

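```bash
python3 - <<'E'
from h import *
s=arm.get_calibration("scene"); d=arm.get_calibration("side")
K=np.array([[d["fx"],0,d["cx"]],[0,d["fy"],d["cy"]],[0,0,1]]); P=np.linalg.inv(np.array(d["pose"]))
curve=np.array([(308,246),(315,238),(322,215),(328,190),(331,150),(331,100),(322,50),(300,10)],float)
cv=np.concatenate([np.linspace(a,b,20) for a,b in zip(curve[:-1],curve[1:])])
for px in [(268,196),(285,195),(302,194),(320,188),(335,178),(345,160),(351,130),(350,100),(345,70),(335,30)]:
    zs=np.arange(0,.5,.005); X=np.array([onplane(s,[px],z)[0] for z in zs])
    q=cv2.projectPoints(X,cv2.Rodrigues(P[:3,:3])[0],P[:3,3],K,np.array(d["D"]))[0][:,0]
    e=np.linalg.norm(q[:,None]-cv[None],axis=2).min(1); i=e.argmin(); print(px,X[i].round(3),e[i].round(1))
# reactor front: base rim pixels
print(onplane(s,[(175,125),(200,152),(240,153)],.08).round(3),onplane(s,[(158,85),(180,118),(220,130)],.15).round(3))
E
```

```text
(268, 196) [ 0.537 -0.009  0.035] 0.3
(285, 195) [ 0.548 -0.052  0.06 ] 0.5
(302, 194) [ 0.56 -0.09  0.08] 1.1
(320, 188) [ 0.575 -0.125  0.11 ] 0.6
(335, 178) [ 0.587 -0.152  0.145] 0.6
(345, 160) [ 0.597 -0.165  0.19 ] 1.3
(351, 130) [ 0.601 -0.17   0.255] 0.7
(350, 100) [ 0.607 -0.16   0.305] 1.3
(345, 70) [ 0.61  -0.145  0.35 ] 0.7
(335, 30) [ 0.621 -0.114  0.4  ] 1.6
[[0.517 0.299 0.08 ]
 [0.499 0.169 0.08 ]
 [0.557 0.1   0.08 ]] [[0.538 0.376 0.15 ]
 [0.497 0.216 0.15 ]
 [0.529 0.116 0.15 ]]
```

```bash
python3 -m creep '{"translation":[[-1.3,-3.5,1.5],[-1.3,-3.5,1.5],[-1.3,-3.5,1],[-1.1,-3.5,0],[2.8,-2.8,0],[2.8,-2.8,0],[2.8,-2.8,0],[2.8,-2.8,0],[2.8,-2.8,0],[2.3,-3.3,0],[2,-3.3,0],[2,-3.3,0],[2,-3.3,0],[1.2,-3.6,0],[0,-3.6,0],[0,-3,0],[0,0,0]],"roll":[-1.1,-1.1,-1.1,-1.1,-1.1,-1.1,-1.1,-1.1,-1.1,-1.1,-1.1,-1.1,-1.1,-1.1,-1.1,-1.1,0]}' 5 10
```

```text
time: 2.32
ee_pos: [0.3977, 0.0427, 0.2738]
orientation: [0.001, 0.895, 0.447, -0.0]
wrist_force: [-0.5, 0.1, -0.8]
gripper_width: 0.05
gripper_force: 0.0
```

```bash
python3 - <<'E'
from h import *
im=arm.camera("wrist"); k=arm.get_calibration("wrist"); cv2.imwrite("pics/w1.png",im[:,:,::-1])
print(np.array(k["pose"]).round(3),k["fx"],k["D"])
for t in ["vial0","rotor"]:
  for b in arm.find_in("wrist",t):
    l,u,r,d=b["box"]; print(t,np.round(b["box"]),round(b["conf"],2))
E
```

```text
[[ 0.803 -0.568 -0.18   0.448]
 [-0.596 -0.766 -0.243  0.112]
 [ 0.001  0.302 -0.953  0.425]
 [ 0.     0.     0.     1.   ]] 351.53080502853425 [-0.07848014  0.          0.          0.          0.        ]
vial0 [316.  89. 342. 119.] 0.93
vial0 [398. 108. 430. 138.] 0.7
vial0 [344. 128. 373. 154.] 0.58
vial0 [372. 160. 400. 195.] 0.56
rotor [414. 174. 522. 278.] 0.76
```

View pics/w1.png

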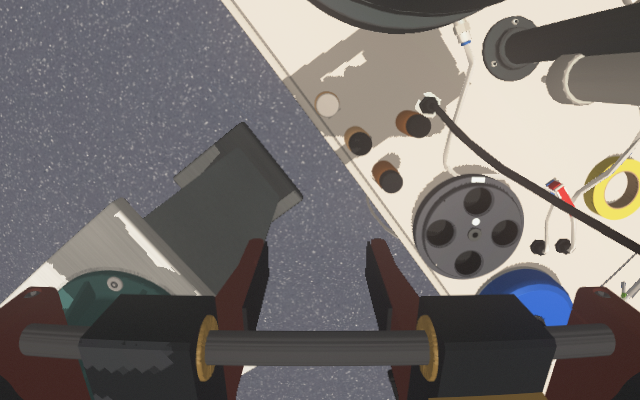

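The wrist view shows the white cap (327,104), pale vial (359,142), dark ones (388,180) and (418,123), the plug (429,104) with its cable passing over the rotor's far side, pockets (478,202), (498,234), (468,263), (435,227), dot (476,222) and bar (478,180).

```bash
python3 - <<'E'
from h import *
k=arm.get_calibration("wrist")
for n,p,z in [("white",(327.5,103.5),.06),("pale",(359.5,142),.06),("A",(390.5,181),.06),("B",(418.5,123.5),.06),
 ("pk+x",(478,202),.046),("pk-x",(468,263),.046),("pk r",(498.5,234.5),.046),("pk l",(435.5,227.5),.046),("hub",(474.5,234.5),.0495),("dot",(476,222),.0495),("bar",(478,180),.046),
 ("plug",(429,104),.02),("cab",(450,122),.04),("cab",(500,167),.06),("cab",(540,196),.1),("react",(400,32),.05),("react",(400,32),.15),("react",(440,20),.15),("react",(350,20),.15),("column",(530,48),.15)]:
    print(n,onplane(k,[p],z)[0,:2].round(4))
E
```

```text
white [0.4477 0.0967]
pale [0.4518 0.0455]
A [ 0.4552 -0.0089]
B [0.512  0.0255]
pk+x [ 0.5245 -0.0949]
pk-x [ 0.4772 -0.1576]
pk r [ 0.5256 -0.1465]
pk l [ 0.4682 -0.0925]
hub [ 0.5012 -0.1264]
dot [ 0.5102 -0.1134]
bar [ 0.5371 -0.0716]
plug [0.5404 0.0272]
cab [0.5448 0.0017]
cab [ 0.5608 -0.0664]
cab [ 0.5689 -0.0978]
react [0.5469 0.1105]
react [0.5205 0.1117]
react [0.5491 0.1017]
react [0.4955 0.1396]
column [0.5965 0.0458]
```

```bash
python3 -m creep '{"translation":[[0.2,-0.3,0],[0.2,-0.3,0],[0.2,-0.3,0],[0.2,-0.3,0],[0.2,-0.3,0],[0.2,-0.3,0],[0.2,-0.3,0],[0.2,-0.3,0],[0.2,-0.3,0],[0.2,-0.3,0],[0.2,-0.3,0],[0.2,-0.3,0],[0.2,-0.3,0],[0.2,-0.3,0],[0.2,-0.3,0],[0,0,0],[0,0,0],[0,0,0],[0,0,0],[0,0,0]],"roll":[1.15,1.15,1.15,1.15,1.15,1.15,1.15,1.15,1.15,1.15,1.15,1.15,1.15,1.15,1.15,1.15,1.15,1.15,0.3,0]}' 3.8 10
python3 - <<'E'
from h import *
print(arm.state()["ee_pos"],arm.state()["orientation"])
im=arm.camera("wrist"); k=arm.get_calibration("wrist"); cv2.imwrite("pics/w2.png",im[:,:,::-1])
print(arm.state()["ee_pos"]); print(np.array(k["pose"]).round(3))
cv2.imwrite("pics/w2c.png",im[:,:,::-1])
E
```

```text
time: 4.13
ee_pos: [0.4274, 0.0039, 0.2736]
orientation: [0.0, 0.0, 1.0, 0.0]
wrist_force: [-0.8, -0.6, -0.4]
gripper_width: 0.0379
gripper_force: 0.0
[0.42739793 0.00388162 0.27362368] [1.32001464e-05 3.47474294e-04 9.99999921e-01 1.94711616e-04]
[0.42739818 0.00369719 0.27363201]
[[ 0.002  0.953  0.302  0.345]
 [ 1.    -0.002 -0.001  0.004]
 [ 0.     0.302 -0.953  0.425]
 [ 0.     0.     0.     1.   ]]
```

View pics/w2.png

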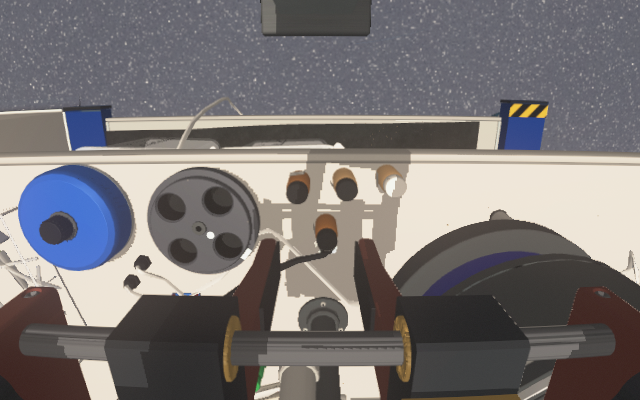

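The view is now aligned: the lid knob is at (57,229), rotor hub at (198,228), dot (211,235), dark caps (297,189) and (326,241), pale vial's black cap (346,187), white cap (396,186).

```bash
python3 - <<'E'
import cv2
a=cv2.imread("pics/w2.png")[150:290,140:420]; cv2.imwrite("pics/w2z.png",cv2.resize(a,(800,400),interpolation=cv2.INTER_CUBIC))
E
```

```text
(no output)
```

View pics/w2z.png

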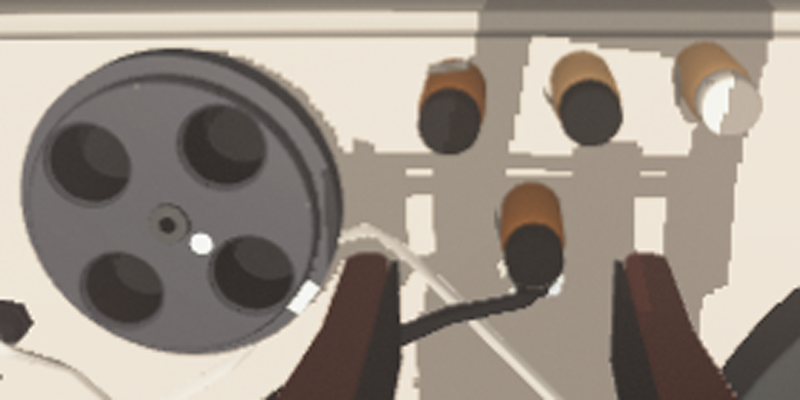

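```bash
python3 - <<'E'
from h import *
k=arm.get_calibration("wrist"); f=280/800
Z=lambda x,y:((x+.5)*f+140-.5,(y+.5)*f+150-.5)
for n,p,z in [("white",Z(730,106),.06),("pale",Z(590,113),.06),("A",Z(449,121),.06),("B",Z(533,257),.06),
 ("pk+x",Z(254,273),.046),("pk-x",Z(90,162),.046),("pk d",Z(122,288),.046),("pk u",Z(223,144),.046),("hub",Z(168,223),.0495),("dot",Z(201,243),.0495),("bar",Z(304,297),.046),("deckC",Z(168,213),.046),
 ("plug",Z(548,287),.015),("cab",Z(450,318),.04),("cab",Z(400,335),.06),("knob",(56,229),.07),("lidtop",(75,217),.046)]:
    print(n,onplane(k,[p],z)[0,:2].round(4))
print(arm.state()["time"])
E
```

```text
white [0.4471 0.0889]
pale [0.4498 0.0359]
A [ 0.4528 -0.0175]
B [0.509  0.0147]
pk+x [ 0.5226 -0.1008]
pk-x [ 0.4738 -0.1641]
pk d [ 0.5298 -0.1578]
pk u [ 0.4662 -0.1088]
hub [ 0.4988 -0.1334]
dot [ 0.5076 -0.1207]
bar [ 0.5335 -0.0806]
deckC [ 0.4958 -0.1342]
plug [0.544  0.0228]
cab [ 0.5464 -0.02  ]
cab [ 0.5437 -0.0393]
knob [ 0.493  -0.2948]
lidtop [ 0.4872 -0.2859]
4.1833
```

```bash
python3 -m creep '{"translation":[[2.5,0.3,-2],[2.5,0.3,-2],[2.5,0.3,-2],[0.7,0.2,-2],[0,0,-3],[0,0,-3],[0,0,-2],[0,0,-1],[0,0,0],[0,0,0]],"roll":[1,1,1,1,1,0,0,0,0,0]}' 3.8 10
```

```text
time: 5.02
ee_pos: [0.5095, 0.0137, 0.1038]
orientation: [-0.0, -0.256, 0.967, 0.0]
wrist_force: [1.3, -0.6, 0.5]
gripper_width: 0.0375
gripper_force: 0.0
```

```bash
python3 -m creep '{"translation":[[0,0.1,-2],[0,0,-2],[0,0,-1],[0,0,-0.5],[0,0,0],[0,0,0]],"roll":[0,0,0,0,0,0]}' && python3 -m creep '{"translation":[[0,0,0],[0,0,0],[0,0,0],[0,0,0],[0,0,0],[0,0,0]],"roll":[0,0,0,0,0,0]}' 2 10
```

```text
time: 5.52
ee_pos: [0.51, 0.0141, 0.0494]
orientation: [0.001, -0.256, 0.967, -0.0]
wrist_force: [-0.0, 0.2, 0.3]
gripper_width: 0.0382
gripper_force: 0.0
time: 6.02
ee_pos: [0.5099, 0.0141, 0.0491]
orientation: [0.001, -0.256, 0.967, -0.0]
wrist_force: [-0.7, -0.1, 5.3]
gripper_width: 0.0248
gripper_force: 10.3
```

```bash
python3 -m creep '{"translation":[[0,0,1],[0,0,2.5],[-0.5,0,3],[-1,-1,3],[-1,-2,1.5],[-0.5,-2.5,0],[0,-3,0],[0,-3,0],[0,-3,0],[0.5,-2,0],[1,-0.6,0],[1.5,0,0],[1.5,0,0],[0.5,0,0],[0,0,0],[0,0,0]],"roll":[0,0,0,0,0,-1,-1,-1,-1,-1,0,0,0,0,0,0]}' 2 12
python3 - <<'E'
from h import *
im=arm.camera("wrist"); cv2.imwrite("pics/w3.png",im[:,:,::-1])
E
```

```text
time: 7.35
ee_pos: [0.5289, -0.1561, 0.1584]
orientation: [-0.001, 0.002, 1.0, 0.0]
wrist_force: [0.2, 0.5, -1.0]
gripper_width: 0.0248
gripper_force: 11.4
```

View pics/w3.png

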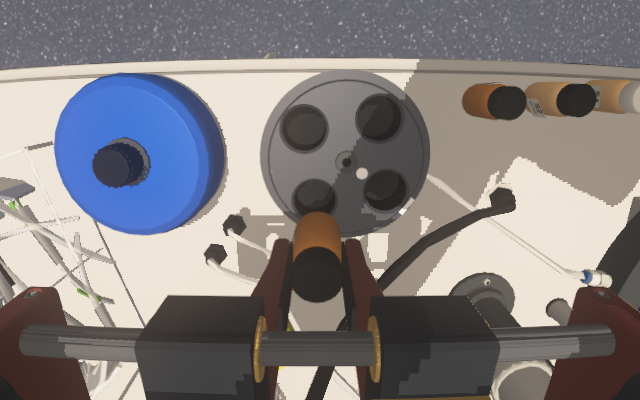

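The dark vial hangs upright in the gripper (cap 317,272). Pockets at (304,128), (378,118), (384,189), and the target at (315,198); hub at (346,161); knob top at (117,166).

```bash
python3 - <<'E'
from h import *
k=arm.get_calibration("wrist")
for n,p,z in [("pk+x",(385,189),.046),("pk-x",(304,128),.046),("pk u",(378.5,117.5),.046),("hub",(346.5,161),.0495),("dot",(362,173.5),.0495),("knob",(117,166),.07),("white",(635,97),.06),("pale",(576,100),.06),("A",(509,103),.06),("plug",(503,199),.015),("cabtop",(330,375),.25)]:
    print(n,onplane(k,[p],z)[0,:2].round(4))
E
```

```text
pk+x [ 0.5216 -0.1022]
pk-x [ 0.4743 -0.1649]
pk u [ 0.4666 -0.1098]
hub [ 0.4986 -0.1331]
dot [ 0.5083 -0.1211]
knob [ 0.4969 -0.2982]
white [0.4467 0.0804]
pale [0.4509 0.0316]
A [ 0.4545 -0.0195]
plug [0.5399 0.0121]
cabtop [ 0.5054 -0.1526]
```

```bash
python3 -m creep '{"translation":[[0.1,-0.1,-2],[0,0,-2],[0,0,-1.5],[0,0,-1],[0,0,-0.8],[0,0,-0.8],[0,0,-0.8],[0,0,-0.5],[0,0,0],[0,0,0]],"roll":[0,0,0,0,0,0,0,0,0,0]}'
```

```text
time: 8.23
ee_pos: [0.5304, -0.1579, 0.0646]
orientation: [-0.0, 0.003, 1.0, -0.0]
wrist_force: [-0.4, -0.6, 0.2]
gripper_width: 0.0249
gripper_force: 11.4
```

```bash
python3 -m creep '{"translation":[[0,0,-0.1],[0,0,0],[0,0,0],[0,0,0],[0,0,1],[0,0,2],[0,0,3],[-0.5,0,2.5],[-2,2.5,0],[-3,3,0],[-2,3,0],[0,3.5,0],[0,2,0],[0,0,0],[0,0,0]],"roll":[0,0,0,0,0,0,0,0,0,0,0,0,0,0,0]}' 3.8
python3 - <<'E'
from h import *
im=arm.camera("wrist"); cv2.imwrite("pics/w4.png",im[:,:,::-1]);print(arm.state()["ee_pos"])
E
```

```text
time: 9.48
ee_pos: [0.4561, -0.0179, 0.1494]
orientation: [0.001, 0.002, 1.0, -0.0]
wrist_force: [1.0, -0.6, 0.5]
gripper_width: 0.0376
gripper_force: 0.0
[ 0.45644553 -0.01863977  0.14930419]
```

View pics/w4.png

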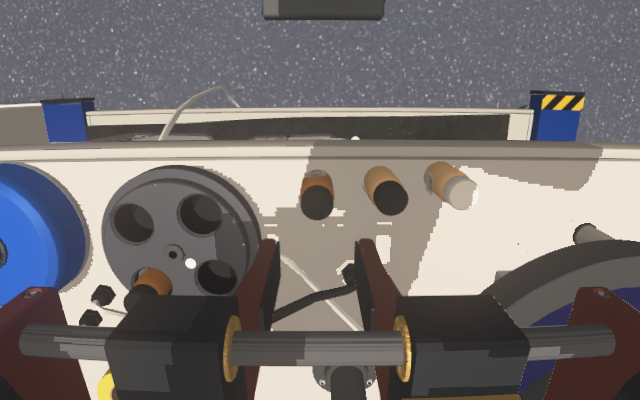

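The first dark vial stands in its pocket (150,290). The remaining caps are A (317,204), pale (390,198) and white (461,192).

```bash
python3 - <<'E'
from h import *
k=arm.get_calibration("wrist")
for n,p,z in [("white",(461,192),.06),("pale",(390.5,198),.06),("A",(317.5,204),.06),("dB",(146,301),.074),("hub",(173.5,255),.0495)]:
    print(n,onplane(k,[p],z)[0,:2].round(4))
E
python3 -m creep '{"translation":[[-0.2,0,-2.5],[0,0,-2.5],[0,0,-2.5],[0,0,-1.5],[0,0,-1],[0,0,0],[0,0,0]],"roll":[0,0,0,0,0,0,0]}'
```

```text
white [0.4455 0.0861]
pale [0.4499 0.0348]
A [ 0.4543 -0.0177]
dB [ 0.5279 -0.1497]
hub [ 0.5007 -0.1335]
time: 10.12
ee_pos: [0.454, -0.0194, 0.0484]
orientation: [-0.001, 0.004, 1.0, -0.0]
wrist_force: [-0.2, 0.6, 1.1]
gripper_width: 0.0374
gripper_force: 0.0
```

```bash
python3 -m creep '{"translation":[[0,0,0],[0,0,0],[0,0,0],[0,0,0],[0,0,0],[0,0,1],[0,0,2.5],[0,0,3],[0,0,3],[0.3,-2,0],[0.4,-3,0],[0.4,-3,0],[0.1,-1,0],[0,0,-2],[0,0,-2],[0,0,-2],[0,0,0],[0,0,0]],"roll":[0,0,0,0,0,0,0,0,0,0,0,0,0,0,0,0,0,0]}' 2 12
```

```text
time: 11.62
ee_pos: [0.4649, -0.1078, 0.0831]
orientation: [-0.001, 0.003, 1.0, 0.001]
wrist_force: [-0.0, -0.6, -0.5]
gripper_width: 0.0244
gripper_force: 11.8
```

```bash
python3 -m creep '{"translation":[[0.15,-0.15,-0.6],[0,0,-0.6],[0,0,-0.6],[0,0,0],[0,0,0]],"roll":[0,0,0,0,0]}' && python3 -m creep '{"translation":[[0,0,-0.1],[0,0,0],[0,0,0],[0,0,0],[0,0,1],[0,0,2],[0,0,3],[0,0,2.5],[-0.4,3,0],[-0.5,4,0],[-0.5,4,0],[-0.3,3,0],[0,0.4,-2],[0,0,0],[0,0,0]],"roll":[0,0,0,0,0,0,0,0,0,0,0,0,0,0,0]}' 3.8
```

```text
time: 12.03
ee_pos: [0.4672, -0.1097, 0.0655]
orientation: [-0.0, 0.003, 1.0, 0.0]
wrist_force: [-0.5, -0.2, 0.6]
gripper_width: 0.0249
gripper_force: 11.8
time: 13.28
ee_pos: [0.4495, 0.0343, 0.1293]
orientation: [-0.001, 0.002, 1.0, -0.0]
wrist_force: [-0.2, -0.0, -0.2]
gripper_width: 0.0381
gripper_force: 0.0
```

```bash
python3 -m creep '{"translation":[[0,0,-2.5],[0,0,-2.5],[0,0,-2],[0,0,-1.1],[0,0,0],[0,0,0]],"roll":[0,0,0,0,0,0]}' && python3 -m creep '{"translation":[[0,0,0],[0,0,0],[0,0,0],[0,0,0],[0,0,0],[0,0,1],[0,0,2.5],[0,0,3],[0,0,3],[0.2,-2,1],[0.5,-3.5,0],[0.5,-4,0],[0.5,-4,0],[0.5,-3.5,0],[0.2,-2.8,0],[0,0,-2],[0,0,-2],[0,0,0],[0,0,0]],"roll":[0,0,0,0,0,0,0,0,0,0,0,0,0,0,0,0,0,0,0]}' 2 12
```

```text
time: 13.78
ee_pos: [0.4506, 0.0331, 0.0487]
orientation: [-0.0, 0.004, 1.0, -0.0]
wrist_force: [-0.3, -0.6, 0.3]
gripper_width: 0.0381
gripper_force: 0.0
time: 15.37
ee_pos: [0.4732, -0.1633, 0.1129]
orientation: [-0.001, 0.003, 1.0, 0.001]
wrist_force: [-0.5, 0.2, 0.7]
gripper_width: 0.0252
gripper_force: 12.1
```

```bash
python3 -m creep '{"translation":[[0.1,-0.15,-1],[0,0,-1],[0,0,-0.9],[0,0,-0.7],[0,0,-0.7],[0,0,-0.5],[0,0,0],[0,0,0]],"roll":[0,0,0,0,0,0,0,0]}' && python3 -m creep '{"translation":[[0,0,-0.1],[0,0,0],[0,0,0],[0,0,0],[0,0,1],[0,0,2],[0,0,3],[0,0,2.5],[-0.4,4,0],[-0.5,4,0],[-0.5,4,0],[-0.5,4,0],[-0.5,4,0],[-0.4,4,0],[0,0.6,-1],[0,0,0],[0,0,0]],"roll":[0,0,0,0,0,0,0,0,0,0,0,0,0,0,0,0,0]}' 3.8
python3 - <<'E'
from h import *
im=arm.camera("wrist"); cv2.imwrite("pics/w5.png",im[:,:,::-1]);print(arm.state()["ee_pos"])
E
```

```text
time: 16.03
ee_pos: [0.4752, -0.1653, 0.0653]
orientation: [-0.0, 0.003, 1.0, 0.0]
wrist_force: [-0.6, -0.6, -0.5]
gripper_width: 0.0252
gripper_force: 12.1
time: 17.45
ee_pos: [0.4471, 0.0808, 0.14]
orientation: [-0.0, 0.002, 1.0, -0.0]
wrist_force: [0.4, 0.4, 0.2]
gripper_width: 0.0379
gripper_force: 0.0
[0.44757505 0.08015481 0.14014402]
```

View pics/w5.png

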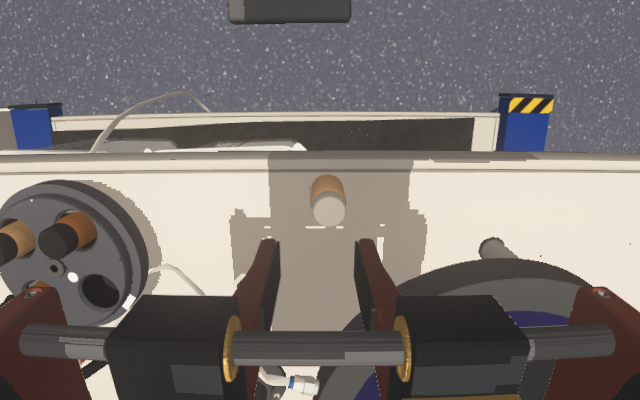

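```bash
python3 - <<'E'
from h import *
k=arm.get_calibration("wrist")
for n,p,z in [("white",(329,208),.06),("pk",(101,291),.046)]: print(n,onplane(k,[p],z)[0,:2].round(4))
E
python3 -m creep '{"translation":[[0,0.1,0],[0,0.1,0],[0,0.1,0],[-0.1,0.1,0],[0,0.1,0],[0,0,-2],[0,0,0],[0,0,0]],"roll":[1,1,1,1,1,0,0,0]}'
```

```text
white [0.4453 0.0891]
pk [ 0.5229 -0.0997]
time: 18.17
ee_pos: [0.446, 0.0843, 0.1195]
orientation: [-0.001, -0.255, 0.967, 0.0]
wrist_force: [-0.2, -0.0, -0.7]
gripper_width: 0.0382
gripper_force: 0.0
```

```bash
python3 -m creep '{"translation":[[0,0.3,-2.5],[0,0,-2.5],[0,0,-1.3],[0,0,-0.8],[0,0,0],[0,0,0]],"roll":[0,0,0,0,0,0]}' && python3 -m creep '{"translation":[[0,0,0],[0,0,0],[0,0,0],[0,0,0],[0,0,0],[0,0,1],[0,0,2.5],[0,0,3],[0,-1,3],[0,-2.5,1],[1,-3.5,0],[1,-4,0],[1,-4,0],[2,-3.3,0],[2,-0.5,0],[0.6,0,0],[0,0,-1.5],[0,0,-2],[0,0,0],[0,0,0]],"roll":[0,0,0,0,0,0,0,0,0,-1,-1,-1,-1,-1,0,0,0,0,0,0]}' 2 12
```

```text
time: 18.67
ee_pos: [0.4469, 0.0882, 0.0491]
orientation: [0.0, -0.256, 0.967, -0.0]
wrist_force: [0.8, 0.4, -0.7]
gripper_width: 0.0384
gripper_force: 0.0
time: 20.33
ee_pos: [0.5206, -0.0981, 0.1178]
orientation: [-0.002, 0.002, 1.0, 0.001]
wrist_force: [0.2, -0.3, 0.9]
gripper_width: 0.0245
gripper_force: 12.0
```

```bash
python3 -m creep '{"translation":[[0.15,-0.25,-0.5],[0,0,-1],[0,0,-1],[0,0,-0.9],[0,0,-0.7],[0,0,-0.7],[0,0,-0.5],[0,0,0],[0,0,0]],"roll":[0,0,0,0,0,0,0,0,0]}'
```

```text
time: 21.08
ee_pos: [0.5237, -0.1019, 0.0653]
orientation: [-0.0, 0.003, 1.0, 0.0]
wrist_force: [-0.7, -0.1, -0.1]
gripper_width: 0.0247
gripper_force: 12.0
```

Release, then go high towards the lid and look.

```bash
python3 -m creep '{"translation":[[0,0,-0.1],[0,0,0],[0,0,0],[0,0,0],[0,0,1],[0,0,2],[0,0,3],[-1,0,3],[-2,-2,2],[-1,-4,0],[0,-4,0],[0,-4,0],[0,-3,0],[1,-1.5,0],[0,0,0],[0,0,0],[0,0,0]],"roll":[0,0,0,0,0,0,0,0,0,0,0,0,0,0,0,0,0]}' 3.8
python3 - <<'E'
from h import *
print(arm.state()["ee_pos"]);im=arm.camera("wrist"); cv2.imwrite("pics/w6.png",im[:,:,::-1]);print(arm.state()["ee_pos"])
E
```

```text
time: 22.5
ee_pos: [0.4933, -0.2858, 0.1748]
orientation: [-0.0, 0.003, 1.0, 0.0]
wrist_force: [-0.9, 0.4, 0.5]
gripper_width: 0.0381
gripper_force: 0.0
[ 0.49329191 -0.28576679  0.17479158]
[ 0.49325327 -0.28540729  0.17471383]
```

View pics/w6.png

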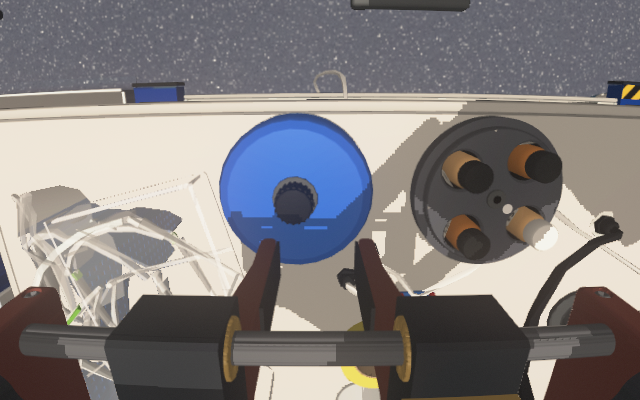

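All four vials are seated: pale (476,179), dark (544,164) and (473,245), white (543,237) beside the dot (507,209). The knob top is at (293,206).

```bash
python3 - <<'E'
from h import *
k=arm.get_calibration("wrist")
for n,p,z in [("pale",(476,179),.074),("A",(544,164),.074),("white",(544.5,237.5),.074),("dB",(473,244.5),.074),("hub",(496.5,200),.0495),("knob",(293.5,206.5),.07),("lidtop",(296,188),.023)]: print(n,onplane(k,[p],z)[0,:2].round(4))
s=arm.get_calibration("scene"); im=arm.camera("scene"); cv2.imwrite("pics/s2.png",cv2.resize(im[190:350,240:440,::-1],(750,600),interpolation=cv2.INTER_CUBIC))
E
```

```text
pale [ 0.4755 -0.1651]
A [ 0.4637 -0.1129]
white [ 0.5242 -0.1005]
dB [ 0.5294 -0.1602]
hub [ 0.5    -0.1331]
knob [ 0.498  -0.3028]
lidtop [ 0.4965 -0.3035]
```

View pics/s2.png

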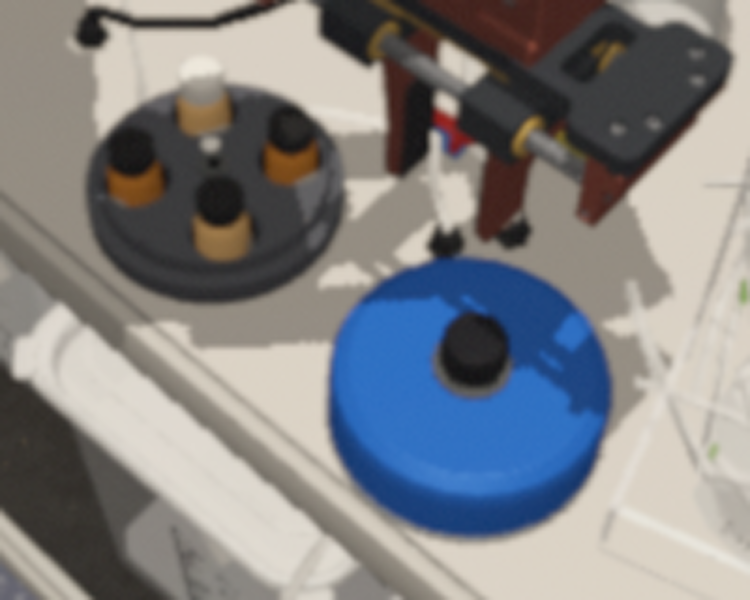

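Scene crop: all four caps stand equally high out of the deck, the white one by the dot, and the lid's knob is clear. A thin clear guard stands to the lid's right (605,540), so I check its distance.

```bash
python3 - <<'E'
from h import *
k=arm.get_calibration("wrist"); s=arm.get_calibration("scene")
print(onplane(k,[(205,178),(243,270),(200,190)],0).round(3)); print(onplane(s,[(401,334),(430,262),(485,125),(495,375)],0).round(3))
print(onplane(s,[(499,30),(495,75)],.2).round(3))
E
```

```text
[[ 0.493 -0.392  0.   ]
 [ 0.592 -0.362  0.   ]
 [ 0.505 -0.399  0.   ]]
[[ 0.49  -0.393  0.   ]
 [ 0.652 -0.347  0.   ]
 [ 1.142 -0.214  0.   ]
 [ 0.535 -0.55   0.   ]]
[[ 1.278 -0.128  0.2  ]
 [ 1.041 -0.23   0.2  ]]
```

```bash
python3 - <<'E'
from h import *
for c in ["scene","side"]:
    d=arm.get_calibration(c); K=np.array([[d["fx"],0,d["cx"]],[0,d["fy"],d["cy"]],[0,0,1]]); P=np.linalg.inv(np.array(d["pose"]))
    X=np.array([(.491,-.392,z) for z in (0,.1,.2,.3,.4)]+[(.8,-.306,z) for z in (0,.2,.4)])
    print(c,cv2.projectPoints(X,cv2.Rodrigues(P[:3,:3])[0],P[:3,3],K,np.array(d["D"]))[0][:,0].round().tolist())
a=cv2.imread("pics/scene0.png")[0:400,380:640]; b=cv2.imread("pics/side0.png")[60:220,300:460]
a=cv2.resize(a,(390,600),interpolation=cv2.INTER_CUBIC); b=cv2.resize(b,(400,400),interpolation=cv2.INTER_CUBIC)
o=np.zeros((600,800,3),np.uint8); o[:,:390]=a; o[:400,400:]=b; cv2.imwrite("pics/guard.png",o)
E
```

```text
scene [[401.0, 333.0], [410.0, 305.0], [422.0, 268.0], [437.0, 219.0], [457.0, 154.0], [451.0, 210.0], [475.0, 137.0], [508.0, 33.0]]
side [[403.0, 174.0], [407.0, 140.0], [412.0, 101.0], [418.0, 58.0], [424.0, 10.0], [291.0, 161.0], [288.0, 92.0], [285.0, 7.0]]
```

View pics/guard.png

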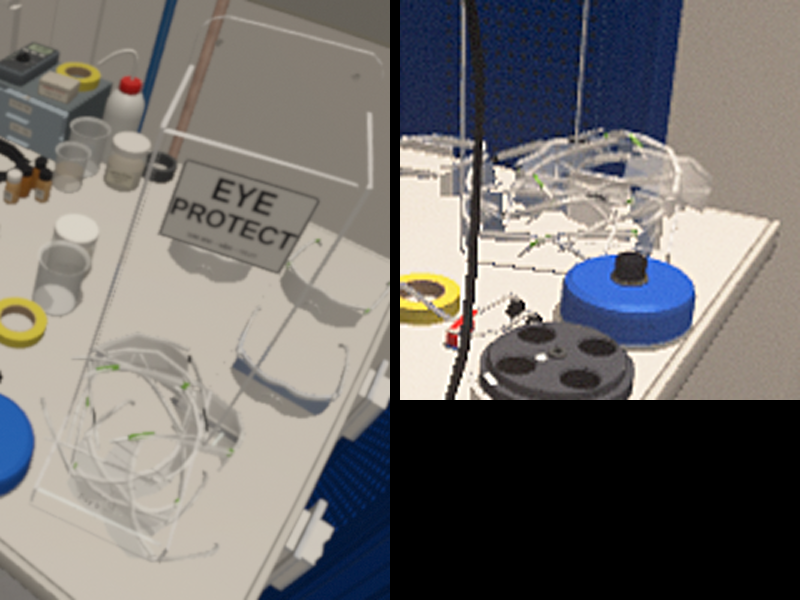

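The clear box's near corner stands at about (0.49, -0.39), so I'll grip the knob with the gripper turned away from it, first closing along x and then at 45° so the lid centres both ways.

```bash
python3 -m creep '{"translation":[[0.1,0,0],[0.1,0,0],[0.1,0,0],[0.1,-0.1,0],[0,-0.2,0],[0,-0.2,0],[0,-0.2,0],[0,-0.2,0],[0,-0.2,0],[0,-0.2,0],[0,-0.2,0],[0,0,-1],[0,0,-2],[0,0,-2],[0,0,-2],[0,0,0],[0,0,0]],"roll":[-1.1,-1.1,-1.1,-1.1,-1.1,-1.1,-1.1,-1.1,-1.1,-1.1,-1.1,-1.1,-1.1,-0.7,0,0,0]}' 5 6
```

```text
time: 24.02
ee_pos: [0.497, -0.3002, 0.104]
orientation: [-0.002, 0.709, 0.706, -0.0]
wrist_force: [1.3, -0.1, 0.3]
gripper_width: 0.0498
gripper_force: 0.0
```

```bash
python3 -m creep '{"translation":[[0.05,-0.1,-1],[0,0,-1.5],[0,0,-1.2],[0,0,-0.7],[0,0,0],[0,0,0]],"roll":[0,0,0,0,0,0]}' && python3 -m creep '{"translation":[[0,0,0],[0,0,0],[0,0,0],[0,0,0],[0,0,0],[0,0,0]],"roll":[0,0,0,0,0,0]}' 2 6 && python3 -m creep '{"translation":[[0,0,0],[0,0,0],[0,0,0],[0,0,0],[0,0,0],[0,0,0],[0,0,0],[0,0,0],[0,0,0],[0,0,0],[0,0,0],[0,0,0],[0,0,0]],"roll":[0,0,0,0,1,1,1,1,1,1,1,0.5,0]}' 5 && python3 -m creep '{"translation":[[0,0,0],[0,0,0],[0,0,0],[0,0,0],[0,0,0],[0,0,0],[0,0,0]],"roll":[0,0,0,0,0,0,0]}' 2 6
```

```text
time: 24.52
ee_pos: [0.4986, -0.303, 0.061]
orientation: [0.0, 0.709, 0.705, -0.0]
wrist_force: [-1.0, -0.6, 0.8]
gripper_width: 0.0498
gripper_force: 0.0
time: 25.02
ee_pos: [0.4984, -0.3031, 0.0612]
orientation: [0.0, 0.709, 0.705, -0.0]
wrist_force: [-2.0, 0.3, 6.4]
gripper_width: 0.0284
gripper_force: 6.0
time: 26.1
ee_pos: [0.4984, -0.3028, 0.0605]
orientation: [-0.0, 0.384, 0.923, 0.0]
wrist_force: [-0.4, -0.2, 1.0]
gripper_width: 0.05
gripper_force: 0.0
time: 26.68
ee_pos: [0.4984, -0.303, 0.0606]
orientation: [-0.0, 0.385, 0.923, -0.0]
wrist_force: [-0.0, -0.5, -0.6]
gripper_width: 0.0287
gripper_force: 6.0
```

```bash
python3 -m creep '{"translation":[[0,0,0],[0,0,0],[0,0,0],[0,0,1],[0,0,2],[0,0,2.5],[0,0,2.5],[0,0,2.3],[0,1,0],[0,2,0],[0,3,0],[0,3,0],[0,3,0],[0,2.5,0],[0,1.5,0],[0,0.9,0],[0,0,0],[0,0,0],[0,0,0],[0,0,0]],"roll":[0,0,0,0,0,0,0,0,0,0,0,0,0,0,0,0,0,0,0,0]}' 2 40
python3 - <<'E'
from h import *
im=arm.camera("wrist"); cv2.imwrite("pics/w7.png",im[:,:,::-1]); cv2.imwrite("pics/s7.png",arm.camera("scene")[:,:,::-1]); cv2.imwrite("pics/d7.png",arm.camera("side")[:,:,::-1])
a=cv2.imread("pics/s7.png")[150:310,230:390]; b=cv2.imread("pics/d7.png")[110:260,290:440]
o=np.hstack([cv2.resize(x,(400,400),interpolation=cv2.INTER_CUBIC) for x in (a,b)]); cv2.imwrite("pics/c7.png",o)
print(arm.state()["ee_pos"])
E
```

```text
time: 28.35
ee_pos: [0.4986, -0.1349, 0.1635]
orientation: [0.0, 0.386, 0.923, -0.0]
wrist_force: [0.3, 0.3, -2.7]
gripper_width: 0.0284
gripper_force: 40.0
[ 0.49849366 -0.13474389  0.16357608]
```

```bash
python3 -m creep '{"translation":[[0,0.12,-0.8],[0,0,-1.2],[0,0,-1.2],[0,0,-1],[0,0,-0.6],[0,0,-0.3],[0,0,0],[0,0,0]],"roll":[0,0,0,0,0,0,0,0]}' && python3 -m creep '{"translation":[[0,0,-0.3],[0,0,-0.3],[0,0,-0.3],[0,0,0],[0,0,0]],"roll":[0,0,0,0,0]}'
```

```text
time: 29.17
ee_pos: [0.4986, -0.1328, 0.1127]
orientation: [0.0, 0.385, 0.923, -0.0]
wrist_force: [1.2, -1.1, -2.6]
gripper_width: 0.0283
gripper_force: 40.0
time: 29.58
ee_pos: [0.4982, -0.1326, 0.1035]
orientation: [-0.0, 0.385, 0.923, -0.0]
wrist_force: [0.4, -0.4, -2.0]
gripper_width: 0.0285
gripper_force: 40.0
```

Lid rim is already below deck height without contact; lowering the rest.

```bash
python3 -m creep '{"translation":[[0,0,-0.2],[0,0,-0.2],[0,0,-0.2],[0,0,-0.1],[0,0,0],[0,0,0]],"roll":[0,0,0,0,0,0]}'
```

```text
time: 30.08
ee_pos: [0.4983, -0.1327, 0.0966]
orientation: [-0.0, 0.385, 0.923, -0.0]
wrist_force: [-0.3, -0.1, -1.9]
gripper_width: 0.0282
gripper_force: 40.0
```

```bash
python3 -m creep '{"translation":[[0,0,-0.1],[0,0,0],[0,0,0]],"roll":[0,0,0]}' && python3 -m creep '{"translation":[[0,0,0],[0,0,0],[0,0,0],[0,0,0],[0,0,0],[0,0,1],[0,0,2],[0,0,3],[-0.5,0,3],[-1,0,2],[0,0,0],[0,0,0]],"roll":[0,0,0,0,0,0,0,0,0,0,0,0]}' 5
python3 - <<'E'
from h import *
cv2.imwrite("pics/w8.png",arm.camera("wrist")[:,:,::-1]); cv2.imwrite("pics/s8.png",arm.camera("scene")[:,:,::-1]); cv2.imwrite("pics/d8.png",arm.camera("side")[:,:,::-1])
a=cv2.imread("pics/s8.png")[150:310,220:420]; b=cv2.imread("pics/d8.png")[110:270,290:490]; w=cv2.imread("pics/w8.png")
o=np.zeros((600,800,3),np.uint8)
o[:320,:400]=cv2.resize(a,(400,320),interpolation=cv2.INTER_CUBIC);o[:320,400:]=cv2.resize(b,(400,320),interpolation=cv2.INTER_CUBIC);o[325:575,:400]=cv2.resize(w,(400,250)); cv2.imwrite("pics/c8.png",o)
E
```

```text
time: 30.33
ee_pos: [0.4984, -0.1327, 0.0965]
orientation: [0.0, 0.385, 0.923, -0.0]
wrist_force: [-3.0, 0.8, 9.9]
gripper_width: 0.0282
gripper_force: 40.0
time: 31.33
ee_pos: [0.484, -0.133, 0.2071]
orientation: [0.002, 0.385, 0.923, -0.0]
wrist_force: [0.2, 0.5, 0.6]
gripper_width: 0.0502
gripper_force: 0.0
```

View pics/c8.png

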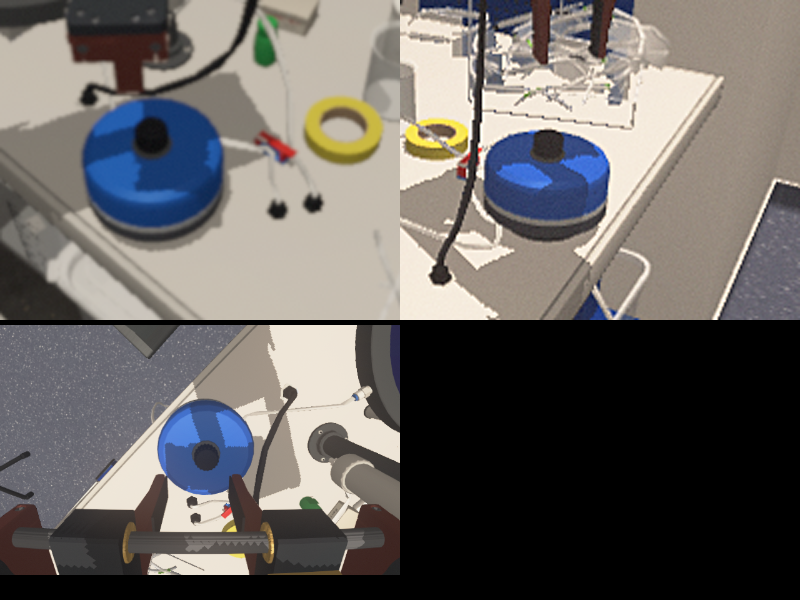

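The lid sits level on the ledge (scene crop 152,165; side crop 547,180) with an even gap all round. The arm is clear, and the tape, clamp and beaker haven't moved.

```bash
python3 -c "
from rig import arm
print(arm.finish_job())"
```

```text
the job is handed in; nothing more can be done
None
```

The job is handed in at about 31 s of the 96 s allowed: all four vials are upright in their assigned pockets and the blue lid sits level on the ledge in the last pictures, with the gripper clear and the tape roll, beaker and pinch clamp untouched; the hand-in returned no verdict.

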